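# Drop the waiting reject roller into the lever bin and close it softly

### The job

One of the two twin reject bins on the print bench has a black roller waiting in its side chute. With your fingertips press that bin's lever all the way down so that its lid lifts wide, keep it down until the roller has rolled into the bin, then let the lever up slowly so that the lid comes to rest shut without ever dropping or slamming. Only push the lever: do not touch the roller or the lids, do not work the other bin, and leave the loose things on the bench where they are.

Things in the scene. Friction and masses are not known exactly. Their poses are not given: they have to be found in the camera images.
- bin_a: The bin with the roller waiting: grey box 160 x 160 mm, 170 high, fixed. Origin under its centre, z up; the lever is on its -x side, the lid is hinged on top of its +x side; a 60 mm wide aluminium chute slopes up and out from the top of its +y side, to 180 mm from the origin. An upright flange on the shut lid keeps the roller in the chute.
- pad_a (a point): Centre of the pad's top face. At rest 199 mm in front (-x) of the bin's origin, on its centre line, 127 mm above the bench; pressed straight down about 57 mm, to 70 mm above the bench, drifting under 10 mm horizontally. Nothing is under it; the pad is about 100 mm clear of the bin's front. This is the lever of the bin with the roller.
- lever_a (a joint): Lever of bin_a: hinged at the bin's front face 90 mm above the bench; it sticks out to the bin's -x and ends in a flat rubber pad 36 (along the lever) x 36 x 10 mm. 0 = at rest (up, lid shut), 0.5 rad = fully down on its stop. No spring: the lid's weight pushes the lever up; 3 to 6 N on the pad presses it; if let go, the lid falls and slams.
- lid_a (a joint): Lid of bin_a, pale frosted sheet in a grey frame, 160 x 160 mm, rigidly linked to the lever: lid angle = 2.2 x lever angle. 0 = shut, 1.1 rad = wide open (its front edge then about 315 mm above the bench, over the bin, away from the lever). 10 mm of pad travel turns it about 0.19 rad. Let up at 20 to 30 mm/s at the pad, it closes softly.
- roller: The waiting black printed roller, 36 mm diameter, 46 mm long, about 45 g, lying in the chute of bin_a with its axis along the bin's x. Origin at its centre. It rolls into the bin by itself about half a second after the lid is half open.
- bin_b: The twin bin, same shape and axes as bin_a, with an empty chute. Must stay shut.
- pad_b (a point): Centre of the top face of the other bin's lever pad (not to be pressed).
- lid_b (a joint): Lid of bin_b, 0 = shut; must stay shut.
- spare_roller: Loose: another black roller, 36 mm diameter, 46 mm tall, standing upright on the bench. Origin under its centre. Leave alone.
- resin_cube: Loose: clear resin cube, 40 mm. Origin under its centre. Leave alone.
- spool: Loose: black filament spool lying flat, 190 mm diameter, 58 mm high. Origin under its centre. Leave alone.
- glue: Loose: white glue bottle, 44 mm diameter, 120 mm tall. Origin under its centre. Leave alone.
- scraper: Loose: bed scraper lying on the bench, under 40 mm high. Leave alone.
- driver: Loose: screwdriver lying on the bench, under 40 mm high. Leave alone.
- socket: Loose: black printed cup-shaped limb socket with a green band, 140 mm wide at the rim, 200 mm tall. Origin under its centre. Leave alone.

How it is judged (in metres and radians):
On the way, in this order (a step that is already met when the one before it is completed fails the run):
1. the lever is held fully down, the lid wide open, and the roller has dropped inside the bin (value of joint lid_a above 0.95 rad and x of roller in the frame of bin_a between -0.078 and 0.078 m and y of roller in the frame of bin_a between -0.078 and 0.078 m and z of roller in the frame of bin_a below 0.1 m), for 0.2 s.
2. the lid is shut again (value of joint lid_a below 0.05 rad), for 0.2 s.
At the end, for the whole second after the job is handed in: The roller lies inside bin_a (its centre within the walls and under 100 mm above the bench), at rest; both lids are shut (within 0.05 rad) (value of joint each of lid_a, lid_b below 0.05 rad and x of roller in the frame of bin_a between -0.078 and 0.078 m and y of roller in the frame of bin_a between -0.078 and 0.078 m and z of roller in the frame of bin_a below 0.1 m and linear speed of roller below 0.05 m/s); the robot touches nothing.
It fails at once if the lid drops: it closes faster than 2.5 rad/s anywhere, or faster than 1.5 rad/s in its last 0.3 rad (slam) (velocity of joint lid_a below -2.5 rad/s or (value of joint lid_a below 0.3 rad and velocity of joint lid_a below -1.5 rad/s)).
It fails at once if the robot touches the roller (contact force between any of the fingers, the arm and roller above 0.3 N).
It fails at once if the robot touches a lid (contact force between any of the fingers, the arm and lid_a above 0.5 N or contact force between any of the fingers, the arm and lid_b above 0.5 N).
It fails at once if the other bin is opened (value of joint lid_b above 0.12 rad).
It fails at once if a loose thing is moved more than 15 mm, lifted or tipped (distance of any of spare_roller, resin_cube, spool, glue, scraper, driver, socket from where it was at the start of the episode above 0.015 m or angle between any of spare_roller, resin_cube, spool, glue, socket's own z axis and vertical above 0.3 rad).
It also fails if it takes over 38 s, if anything falls off the work surface, if the arm or the gripper's body presses on something with over 40 N, if the wrist force passes 120 N, or if a joint passes its speed limit or range.

### The arm

A 6-joint arm with a two-finger parallel gripper is mounted at the origin on the work surface. World frame = base frame: x ahead of the robot, y to its left, z up, the work surface at z = 0. Lengths are in mm, angles in rad, forces in N, time in s.
With the tool pointing down it reaches from about 275 to 875 mm from the base axis. Payload 12.5 kg.
Tool frame: the origin (TCP) lies on the centre line of the jaws, within the pads' length; the fingertips stand 25 mm ahead of it and the grasp point (between the pads) lies 6 mm ahead of it (manip.tcp_to_tips is the distance from the TCP to the fingertips, in mm); z points along the fingers, y is the line along which they close (so a half turn about z gives the same grasp; the last joint's range is limited). The gripper opens to 85 mm and grips with 20 to 120 N. Pads are 22 mm wide; open, the fingers measure 114 mm over their backs; the gripper's body (76 mm by 85 mm) begins 54 mm behind the grasp point. The pads swing forward as they close: fully open they stand 13 mm farther back than shut.
Start: joints at [1.242, 0.351, 1.652, -0, 1.139, -0.085], TCP at [132.734, 533.729, 256.29] pointing down, gripper open.
Joint ranges: [-2.75, 2.75], [-0.79, 2.1], [0.01, 2.65], [-1.57, 4.71], [0.07, 3.14], [-2.87, 2.87]. Speed limits (rad/s): [2.22, 2.22, 2.79, 3.14, 3.14, 3.14].

### API

Orientations are given as a unit quaternion [w, x, y, z].
In Python, from cell import manip, read_camera, job gives the robot as it stands.
- The arm moves only by the shell command python3 -m crank 'ROWS' [FORCE]. ROWS is JSON, a list of rows, each a list of 7 numbers: the shift along the tool's x, y, z in m, then the turn, a rotation vector about the tool's x, y, z in units of 6 degrees (1.0 is 6 degrees), then the closure, from -1 (fully open) to 1 (shut), so that 0 is half open. A call has 1 to 12 rows; each row shifts and turns the commanded pose from where the row before left it, along the tool's axes as they then stand; what a row does not reach is not made up. A row lasts 1/12 s, in which the tool goes at most 41.7 mm and 7.16 degrees, less where a joint would pass 70% of its speed; a pose out of reach is approached as far as the arm can. A call is refused whole if a number of a shift passes 0.0417 or a number of a turn 1, either way. A call with a gripper value outside its range is refused whole. The fingers move at their own pace and stop on an object; FORCE is the grip in N (left out, the last holds). Time passes only in rows, so rows that do not move let the fingers close. It gives the time, the measured TCP pose, the force, the opening and the grip force at its end, in the units of the state.
- manip.get_obs(): the state, without advancing time (a new reading comes with each control period).
- read_camera(name): name is "scene" or "side" or "wrist"; returns a dict with "color" (400x640x3 uint8, blue, green, red), "camera_matrix" (3x3 intrinsics, pixels), "pose" (4x4, takes a point from camera to world coordinates). Camera axes: x right, y down, z forward; pixel columns grow to the right and rows downward; lengths in mm; the calibration is good to about 2 mm. A picture is of the moment at which its call begins. There is no depth.
- job.hand_in(): hands the job in; it is judged then, once.
The state is a dict: "time_s": time; "qpos": joint angles; "dq": joint speeds; "effort": joint torques, N m; "tool_pos": TCP position; "orientation": TCP orientation; "contact_force": force on the tool from outside, world axes, zero at the start; "ft_torque": the same for the moment, N m; "grip_width": opening from 0.0 (shut) to 1.0 (fully open); "gripper_force": force on a finger pad.
Only numpy, scipy, OpenCV 4.12 (cv2) and the standard library are available. Lean on these libraries where they do the work, as an engineer would, in place of code of your own. Each camera call takes 0.05 s, during which the arm holds its last target. There are 200 camera calls.

## Working session

There is one attempt and no reset: what is moved stays moved. The work goes in short steps, Python scripts to look and compute and a shell command to move; the robot and the scene stay as the last step left them, time stands still between calls to the robot, and variables do not carry over. Pictures are saved under pics/ and viewed, at most 10 in all, crops included, and the job is handed in when it is done.

```bash
mkdir -p pics; ls
python3 - <<'E'
from cell import manip, read_camera, job
import cv2
for n in ["scene","side"]:
    c=read_camera(n); cv2.imwrite(f"pics/{n}1.png",c["color"]); print(n,c["camera_matrix"].round(1).tolist(),c["pose"].round(3).tolist())
o=manip.get_obs(); print(o, manip.tcp_to_tips)
E
```

```text
pics
scene [[520.7, 0.0, 317.7], [0.0, 520.7, 194.0], [0.0, 0.0, 1.0]] [[0.202, 0.806, -0.556, 1654.477], [0.979, -0.162, 0.122, -275.449], [0.008, -0.569, -0.822, 1808.082], [0.0, 0.0, 0.0, 1.0]]
side [[395.3, 0.0, 328.1], [0.0, 395.3, 195.1], [0.0, 0.0, 1.0]] [[-0.862, -0.402, 0.308, 174.421], [-0.507, 0.677, -0.534, 597.637], [0.007, -0.616, -0.787, 1037.825], [0.0, 0.0, 0.0, 1.0]]
{'time_s': 0.1, 'qpos': array([ 1.24241094e+00,  3.51182185e-01,  1.65234039e+00, -1.83432446e-05,
        1.13907798e+00, -8.45946102e-02]), 'dq': array([-0.00011029, -0.00246822, -0.0024179 , -0.00052351,  0.00064479,
        0.00169671]), 'effort': array([ 6.50527418e-04, -5.06827426e+01, -2.91879505e+01, -1.31640245e-04,
        2.64192786e-03, -6.63299517e-06]), 'tool_pos': array([132.65331529, 533.49716593, 255.819822  ]), 'orientation': array([-9.51712255e-05,  1.21589919e-01,  9.92580293e-01, -4.94950737e-04]), 'contact_force': array([0.21709983, 0.7033045 , 0.51973592]), 'ft_torque': array([ 0.01904837, -0.01007526, -0.00981755]), 'gripper_force': 0.0, 'grip_width': 1.000983336083418} 25.0
```

View pics/scene1.png

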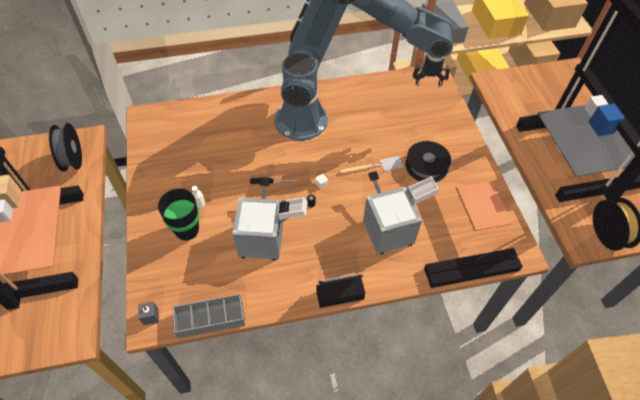

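View pics/side1.png

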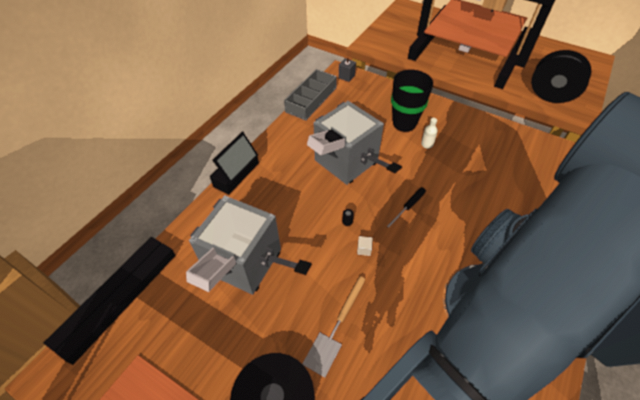

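The scene picture shows bin_a on the left at about (258,228), with the roller dark in its chute at (285,210). The side picture shows the same bin far off at (348,140), with its pad at (393,168). Next I'll enlarge both views of it.

Run:
```python
import cv2, numpy as np
a=cv2.imread("pics/scene1.png")[165:265,225:325]; b=cv2.imread("pics/side1.png")[95:215,300:440]
a=cv2.resize(a,(400,400),interpolation=2); b=cv2.resize(b,(400,343),interpolation=2)
b=cv2.copyMakeBorder(b,0,57,0,0,0)
cv2.imwrite("pics/crop1.png",np.hstack([a,b]))
```

```text
(no output)
```

View pics/crop1.png

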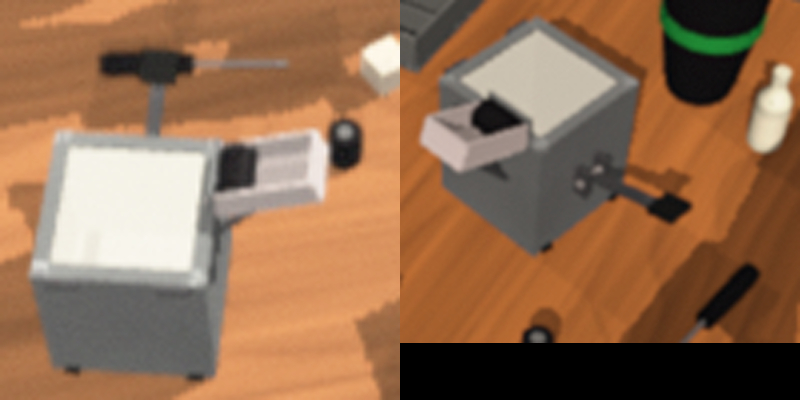

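Crop: the pad of bin_a is at scene (264.5,181.5) and side (394.5,167). The black roller lies in its chute, and the screwdriver lies on the bench beyond the pad. I'll triangulate the pad and the lid corners.

```bash
cat > h.py <<'E'
import numpy as np
from cell import manip, read_camera
def ray(c,uv):
    P=c["pose"]; d=P[:3,:3]@np.linalg.solve(c["camera_matrix"],[uv[0],uv[1],1.]); return P[:3,3],d/np.linalg.norm(d)
def plane(c,uv,z):
    o,d=ray(c,uv); return o+d*(z-o[2])/d[2]
def tri(rs):
    A=sum(np.eye(3)-np.outer(d,d) for o,d in rs); b=sum((np.eye(3)-np.outer(d,d))@o for o,d in rs)
    p=np.linalg.solve(A,b); return p,[np.linalg.norm(np.cross(p-o,d)) for o,d in rs]
E
python3 - <<'E'
from h import *
s,t=read_camera("scene"),read_camera("side")
f=lambda x,y:(x/4+225,y/4+165); g=lambda x,y:((x-400)/2.857+300,y/2.857+95)
ps,pt=f(158,66),g(670,206)
print("pad",tri([ray(s,ps),ray(t,pt)]),plane(s,ps,127),plane(t,pt,127))
S=[plane(s,f(*q),172) for q in [(62,133),(220,143),(207,282),(33,275)]]
T=[plane(t,g(*q),172) for q in [(637,82),(540,148),(443,75),(537,18)]]
for C in (S,T):
    C=np.array(C); m=C.mean(0); print(C.round(0).tolist(),m.round(1))
    print("x axis",(C[2]+C[3]-C[0]-C[1])/2,"y axis",(C[1]+C[2]-C[0]-C[3])/2)
for n,q in dict(roll=(235,168),spare=(345,125),cube=(383,62),drv1=(102,63),drv2=(288,63)).items(): print(n,plane(s,f(*q),{"roll":185,"spare":46,"cube":30}.get(n,15)).round(0))
print("glue",plane(t,g(765,148),5),"drv", plane(t,g(752,272),15), plane(t,g(705,322),15),"socket",plane(t,g(700,95),5))
E
```

```text
pad (array([ 411.33189645, -223.08594441,  122.07829615]), [np.float64(1.9182610703934277), np.float64(1.9182610703935756)]) [ 416.74841397 -222.00610971  127.        ] [ 409.09589751 -220.67248467  127.        ]
[[510.0, -324.0, 172.0], [551.0, -179.0, 172.0], [698.0, -215.0, 172.0], [660.0, -368.0, 172.0]] [ 604.5 -271.7  172. ]
x axis [148.55101919 -40.22136066   0.        ] y axis [ 39.57091729 149.1126543    0.        ]
[[509.0, -334.0, 172.0], [553.0, -185.0, 172.0], [704.0, -231.0, 172.0], [661.0, -375.0, 172.0]] [ 606.6 -281.6  172. ]
x axis [ 1.51397629e+02 -4.36122541e+01 -5.68434189e-14] y axis [ 4.38230967e+01  1.46502992e+02 -5.68434189e-14]
roll [ 590. -171.  185.]
spare [469. -42.  46.]
cube [387.  15.  30.]
drv1 [ 319. -276.   15.]
drv2 [358. -82.  15.]
glue [ 377.20119703 -484.81781407    5.        ] drv [ 312.74035578 -275.674427     15.        ] [ 330.9437333  -181.00879448   15.        ] socket [ 489.44261728 -534.08913223    5.        ]
```

The pad is at about (413,-222,127). That agrees with the bin centre at (605,-277), whose x axis is turned -15.6° (199 mm in front of it is (414,-223)). The approach is clear at 230 mm tip height, so I'll shut the gripper and go over.

```bash
python3 -m crank '[[-0.032,0.008,0,0,0,0,1],[-0.032,0.008,0,0,0,0,1],[-0.032,0.008,0,0,0,0,1],[-0.032,0.008,0,0,0,0,1],[-0.032,0.008,0,0,0,0,1],[-0.013,-0.032,0,0,0,0,1],[-0.013,-0.032,0,0,0,0,1],[-0.013,-0.032,0,0,0,0,1],[-0.013,-0.032,0,0,0,0,1],[-0.013,-0.032,0,0,0,0,1],[-0.013,-0.032,0,0,0,0,1],[-0.013,-0.032,0,0,0,0,1]]' 20
python3 -m crank '[[-0.013,-0.032,0,0,0,0,1],[-0.013,-0.032,0,0,0,0,1],[-0.013,-0.032,0,0,0,0,1],[-0.013,-0.032,0,0,0,0,1],[-0.013,-0.032,0,0,0,0,1],[-0.013,-0.032,0,0,0,0,1],[-0.013,-0.032,0,0,0,0,1],[-0.013,-0.032,0,0,0,0,1],[-0.013,-0.032,0,0,0,0,1],[-0.013,-0.032,0,0,0,0,1],[0,0,0,0,0,0,1],[0,0,0,0,0,0,1]]'
python3 -c "
from cell import manip
o=manip.get_obs();print(o['qpos'].round(2),o['tool_pos'],o['orientation'],manip.tcp_to_tips)"
```

```text
time_s: 1.2
tool_pos: [331.7, 293.0, 256.2]
orientation: [-0.0, 0.121, 0.993, -0.0]
contact_force: [0.6, 0.4, -0.5]
grip_width: 0.001
gripper_force: 0.0
time_s: 2.2
tool_pos: [380.8, -48.6, 256.2]
orientation: [-0.0, 0.123, 0.992, 0.0]
contact_force: [0.4, -0.2, -0.2]
grip_width: -0.002
gripper_force: 0.0
[-0.25  0.04  2.04  0.    1.06 -1.57] [380.7634033  -48.60183012 256.18437234] [-1.52317990e-04  1.23331488e-01  9.92365517e-01  2.55201025e-05] 25.0
```

```bash
python3 -m crank '[[-0.0145,-0.032,0,0,0,0,1],[-0.0145,-0.032,0,0,0,0,1],[-0.0145,-0.032,0,0,0,0,1],[-0.0145,-0.032,0,0,0,0,1],[-0.0145,-0.032,0,0,0,0,1],[0,0,0.015,0,0,0,1],[0,0,0.015,0,0,0,1],[0,0,0.015,0,0,0,1],[0,0,0.015,0,0,0,1],[0,0,0.01,0,0,0,1],[0,0,0,0,0,0,1],[0,0,0,0,0,0,1]]'
python3 - <<'E'
from h import *
import cv2
a=read_camera("wrist"); b=read_camera("side"); cv2.imwrite("pics/w2.png",np.hstack([cv2.resize(a["color"],(400,250)),cv2.resize(b["color"][70:220,260:500],(400,250),interpolation=2)]))
for n,p in dict(tip=[413,-222,130],pad=[413,-222,127]).items():
    q=a["camera_matrix"]@(np.linalg.inv(a["pose"])@np.r_[p,1])[:3]; print(n,(q[:2]/q[2]).round())
print(manip.get_obs()['tool_pos'],manip.get_obs()['qpos'].round(2))
E
```

```text
time_s: 3.2
tool_pos: [412.7, -219.4, 186.3]
orientation: [-0.0, 0.121, 0.993, 0.0]
contact_force: [1.0, 0.1, 0.1]
grip_width: 0.003
gripper_force: 0.0
tip [318. 235.]
pad [318. 233.]
[ 413.03690305 -219.98802472  187.08270341] [-0.59  0.3   1.93  0.    0.92 -1.92]
```

View pics/w2.png

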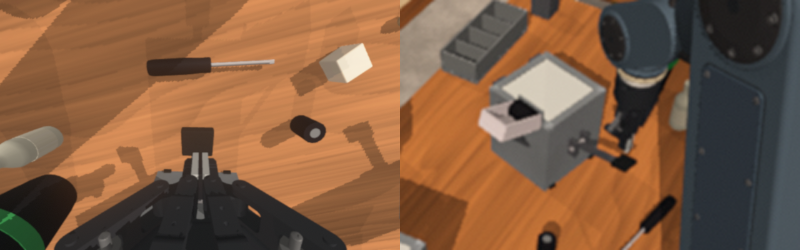

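Wrist view: the pad is at about (317,224), centred under the shut fingers, with the visible edge at row 203 where the estimate puts it. The side view shows the tips just above the pad. I'll press now.

```bash
python3 -m crank '[[0,0,0.005,0,0,0,1],[0,0,0.005,0,0,0,1],[0,0,0.005,0,0,0,1],[0,0,0.005,0,0,0,1],[0,0,0.005,0,0,0,1],[0,0,0.004,0,0,0,1],[0,0,0.003,0,0,0,1],[0,0,0.003,0,0,0,1],[0,0,0.003,0,0,0,1],[0,0,0.003,0,0,0,1],[0,0,0.003,0,0,0,1],[0,0,0,0,0,0,1]]'
```

```text
time_s: 4.3
tool_pos: [412.4, -220.1, 141.8]
orientation: [-0.0, 0.122, 0.993, 0.0]
contact_force: [-0.5, -0.1, 1.0]
grip_width: 0.001
gripper_force: 0.7
```

```bash
python3 -m crank '[[0,0,0.003,0,0,0,1],[0,0,0.003,0,0,0,1],[0,0,0.003,0,0,0,1],[0,0,0.003,0,0,0,1],[0,0,0,0,0,0,1]]'
python3 - <<'E'
from h import *
import cv2
a=read_camera("wrist"); b=read_camera("side"); cv2.imwrite("pics/w3.png",np.hstack([cv2.resize(a["color"],(400,250)),cv2.resize(b["color"][70:220,260:500],(400,250),interpolation=2)]))
E
```

```text
time_s: 4.72
tool_pos: [412.4, -220.0, 129.7]
orientation: [-0.0, 0.122, 0.993, 0.0]
contact_force: [-2.1, 1.3, 2.3]
grip_width: -0.002
gripper_force: 1.5
```

View pics/w3.png

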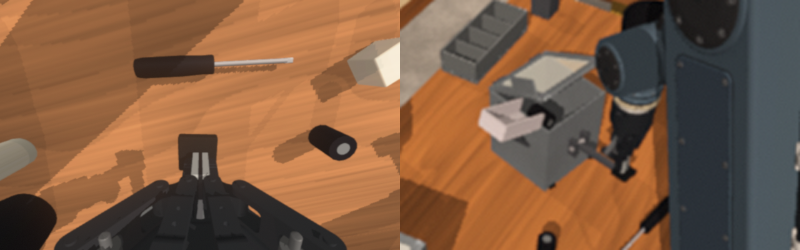

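The lid is opening (side view, lid tilted at crop (545,75)), and the fingers sit squarely on the pad. I'll press on to the stop.

```bash
python3 -m crank '[[0,0,0.003,0,0,0,1],[0,0,0.003,0,0,0,1],[0,0,0.003,0,0,0,1],[0,0,0.003,0,0,0,1],[0,0,0.003,0,0,0,1],[0,0,0.003,0,0,0,1],[0,0,0.003,0,0,0,1],[0,0,0.003,0,0,0,1],[0,0,0.003,0,0,0,1],[0,0,0.003,0,0,0,1],[0,0,0.002,0,0,0,1],[0,0,0,0,0,0,1]]'
python3 -m crank '[[0,0,0.0015,0,0,0,1],[0,0,0,0,0,0,1],[0,0,0,0,0,0,1],[0,0,0,0,0,0,1],[0,0,0,0,0,0,1],[0,0,0,0,0,0,1],[0,0,0,0,0,0,1],[0,0,0,0,0,0,1],[0,0,0,0,0,0,1]]'
python3 - <<'E'
from h import *
import cv2
a=read_camera("scene"); b=read_camera("side"); cv2.imwrite("pics/w4.png",np.hstack([cv2.resize(a["color"][150:275,200:400],(400,250),interpolation=2),cv2.resize(b["color"][70:220,260:500],(400,250),interpolation=2)]))
E
```

```text
time_s: 5.82
tool_pos: [413.0, -220.3, 98.5]
orientation: [0.0, 0.122, 0.993, -0.0]
contact_force: [0.4, 1.0, 7.9]
grip_width: 0.0
gripper_force: 3.6
time_s: 6.57
tool_pos: [413.0, -220.4, 97.9]
orientation: [0.001, 0.122, 0.993, -0.0]
contact_force: [-3.5, 3.0, 21.7]
grip_width: 0.001
gripper_force: 11.0
```

View pics/w4.png

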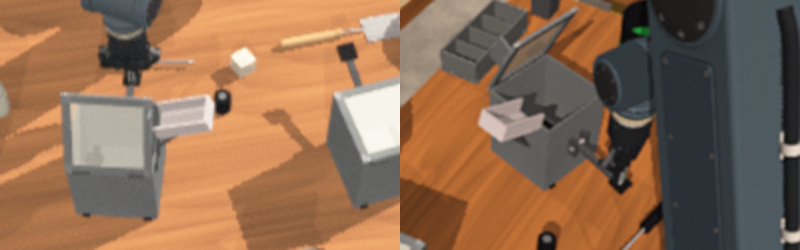

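The lid is wide open on its stop (22 N), the chute is empty in both views, and the roller is in the bin. I'll hold briefly, then let up at 24 mm/s.

```bash
python3 -m crank '[[0,0,0,0,0,0,1],[0,0,0,0,0,0,1],[0,0,0,0,0,0,1],[0,0,0,0,0,0,1],[0,0,-0.001,0,0,0,1],[0,0,-0.002,0,0,0,1],[0,0,-0.002,0,0,0,1],[0,0,-0.002,0,0,0,1],[0,0,-0.002,0,0,0,1],[0,0,-0.002,0,0,0,1],[0,0,-0.002,0,0,0,1],[0,0,-0.002,0,0,0,1]]'
python3 -m crank '[[0,0,-0.002,0,0,0,1],[0,0,-0.002,0,0,0,1],[0,0,-0.002,0,0,0,1],[0,0,-0.002,0,0,0,1],[0,0,-0.002,0,0,0,1],[0,0,-0.002,0,0,0,1],[0,0,-0.002,0,0,0,1],[0,0,-0.002,0,0,0,1],[0,0,-0.002,0,0,0,1],[0,0,-0.002,0,0,0,1],[0,0,-0.002,0,0,0,1],[0,0,-0.002,0,0,0,1]]'
python3 -m crank '[[0,0,-0.002,0,0,0,1],[0,0,-0.002,0,0,0,1],[0,0,-0.002,0,0,0,1],[0,0,-0.002,0,0,0,1],[0,0,-0.002,0,0,0,1],[0,0,-0.002,0,0,0,1],[0,0,-0.002,0,0,0,1],[0,0,-0.002,0,0,0,1],[0,0,-0.002,0,0,0,1],[0,0,-0.002,0,0,0,1],[0,0,-0.002,0,0,0,1],[0,0,-0.002,0,0,0,1]]'
```

```text
time_s: 7.67
tool_pos: [412.4, -220.0, 111.9]
orientation: [-0.0, 0.122, 0.993, 0.0]
contact_force: [-2.6, 1.0, 2.3]
grip_width: 0.004
gripper_force: 1.2
time_s: 8.67
tool_pos: [412.8, -220.3, 136.1]
orientation: [0.0, 0.122, 0.993, -0.0]
contact_force: [2.4, -0.5, 1.9]
grip_width: -0.0
gripper_force: 1.4
time_s: 9.67
tool_pos: [412.0, -219.8, 159.7]
orientation: [-0.001, 0.122, 0.993, 0.0]
contact_force: [0.2, -0.4, -0.6]
grip_width: -0.002
gripper_force: 0.0
```

Contact is gone now. I'll back off upward and check.

```bash
python3 -m crank '[[0,0,-0.005,0,0,0,1],[0,0,-0.01,0,0,0,1],[0,0,-0.015,0,0,0,1],[0,0,-0.015,0,0,0,1],[0,0,-0.015,0,0,0,1],[0,0,-0.01,0,0,0,1],[0,0,0,0,0,0,1],[0,0,0,0,0,0,1],[0,0,0,0,0,0,1],[0,0,0,0,0,0,1],[0,0,0,0,0,0,1],[0,0,0,0,0,0,1]]'
python3 - <<'E'
from h import *
import cv2
a=read_camera("scene"); b=read_camera("side"); cv2.imwrite("pics/w5.png",np.hstack([cv2.resize(a["color"][150:275,200:400],(400,250),interpolation=2),cv2.resize(b["color"][70:220,260:500],(400,250),interpolation=2)]))
E
```

```text
time_s: 10.67
tool_pos: [412.4, -220.0, 229.3]
orientation: [-0.0, 0.122, 0.993, 0.0]
contact_force: [-1.0, 0.4, 0.6]
grip_width: 0.0
gripper_force: 0.0
```

View pics/w5.png

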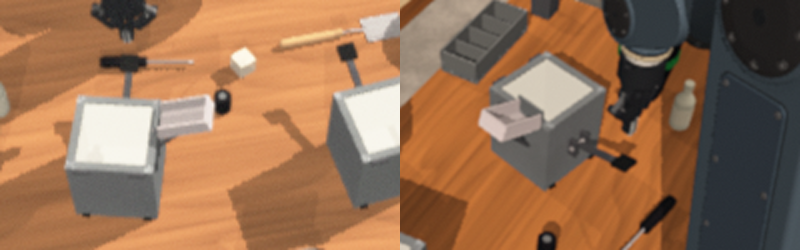

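The lid is shut, the pad is back up, the chute is empty, the fingers are well clear and the loose things haven't moved.

```bash
python3 -c "
from cell import job
print(job.hand_in())"
```

```text
the job is handed in; nothing more can be done
None
```

I pressed bin_a's lever to its stop, the roller went into the bin, and I let the lid down slowly until it was shut. The job is handed in, but no verdict came back.

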